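# Unstack the culture ware onto its sterile sheets

## Task

Clear the stack of closed culture ware on the clean bench, and the dish standing by itself next to it, so that each of the four pieces stands alone on the paper sheet cut to its shape: the square dish on the square sheet, the round dish on the large round sheet, the steel case on the rectangular sheet and the little jar on the small round sheet. Centre each piece on its sheet, with the square dish and the steel case lined up with the edges of theirs (the case lengthwise). Keep every piece upright, set it down rather than dropping it, and leave the culture tub and the forceps where they are.

Things in the scene. Friction and masses are not known exactly. Their poses are not given: they have to be found in the camera images.
- square_dish: Square closed dish, 60 x 60 x 26 mm high: grey base, flat white lid (fast, 8 mm thick; below it the sides stand in by 1 mm). It stands on the bench, and either it or the round dish is the bottom of the stack, the other stands by itself. Origin at the centre of its underside, z up, x and y along its sides. About 0.14 kg.
- round_dish: Round closed dish, 62 mm across the lid (60 mm below it), 26 mm high: grey base, flat white lid (fast, 8 mm thick). It stands on the bench, as the bottom of the stack or by itself. Origin at the centre of its underside, z up. About 0.14 kg.
- steel_case: Closed rectangular case of dark steel, 50 x 32 x 22 mm high. At the start it is the middle of the stack: it lies on whichever dish is the bottom, within 10 mm of its centre, and carries the jar. Origin at the centre of its underside, z up, x along its 50 mm length, y across its 32 mm width. About 0.12 kg.
- jar: Little round jar, 28 mm in diameter, 34 mm high, straight-sided: brown body, white cap (fast). At the start it is the top of the stack, on the steel case. Origin at the centre of its underside, z up. About 0.05 kg.
- sheet_square: Fixed flat sheet of white paper, 2 mm thick, on the bench: square, 86 x 86 mm; place of the square dish. Origin at the centre of its underside, z up, x and y along its sides.
- sheet_round_large: Fixed flat sheet of white paper, 2 mm thick, on the bench: round, 88 mm in diameter; place of the round dish. Origin at the centre of its underside, z up.
- sheet_rect: Fixed flat sheet of white paper, 2 mm thick, on the bench: rectangular, 86 x 52 mm; place of the steel case. Origin at the centre of its underside, z up, x along its 86 mm length.
- sheet_round_small: Fixed flat sheet of white paper, 2 mm thick, on the bench: round, 54 mm in diameter; place of the jar. Origin at the centre of its underside, z up.
- tub: Bystander: empty clear plastic tub, open at the top, 80 (x) x 120 (y) x 50 mm high, standing beside the sheets; leave it alone. Origin at the centre of its underside, z up.
- forceps: Bystander: steel forceps lying flat, about 130 mm long (along their x), up to 20 mm wide, 5 mm high; leave them alone. Origin at mid-length, on the underside, z up.

How it is judged:
By the outcome, as a careful person would: the job done as asked, in the order asked, and still so for the second after the job is handed in, with the robot touching nothing.
It also fails if it takes over 109 s, if anything falls off the work surface, if the arm or the gripper's body presses on something with over 40 N, if the wrist force passes 120 N, or if a joint passes its speed limit or range.

## Robot

A 6-joint arm with a two-finger parallel gripper is mounted at the origin on the work surface. World frame = base frame: x ahead of the robot, y to its left, z up, the work surface at z = 0. Lengths are in m, angles in rad, forces in N, time in s.
With the tool pointing down it reaches from about 0.35 to 0.875 m from the base axis. Payload 15.5 kg.
Tool frame: the origin (TCP) lies midway between the tips of the shut fingers; the grasp point (between the pads) lies 19 mm behind it; z points along the fingers, y is the direction in which the jaws open and shut (so a half turn about z gives the same grasp; the last joint's range is limited). The gripper opens to 85 mm and grips with 20 to 120 N. Pads are 22 mm wide; open, the fingers measure 114 mm over their backs; the gripper's body (76 mm by 85 mm) begins 54 mm behind the grasp point. The pads swing forward as they close: fully open they stand 13 mm farther back than shut.
Start: joints at [-1.282, 0.494, 1.345, -0, 1.302, -0.096], TCP at [0.234, -0.58, 0.231] pointing down, gripper open.
Joint ranges: [-2.91, 2.91], [-0.82, 2.16], [0.22, 2.67], [-1.22, 4.37], [0.12, 2.79], [-3.08, 3.08]. Speed limits (rad/s): [1.89, 1.89, 2.57, 3.01, 3.01, 3.01].

## Interface

Orientations are given as a unit quaternion [x, y, z, w].
In Python, from station import read_state, snapshot, hand_in gives the robot as it stands.
- The arm moves only by the shell command python3 -m crank 'ROWS' [OPENING] [FORCE]. ROWS is a JSON object of lists of equal length, an entry for each row: "translation": the shift along the tool's x, y, z in units of 40 mm (1.0 is 40 mm), a list of three; "angular": the turn, a rotation vector about the tool's x, y, z in units of 6 degrees (1.0 is 6 degrees), a list of three. A call has 1 to 20 rows; each row is the pose to reach, as a shift and turn from the pose commanded when the call began, along the tool's axes at that moment; what a row does not reach only later rows make up. A row lasts 1/12 s, in which the tool goes at most 41.7 mm and 7.16 degrees, less where a joint would pass 70% of its speed; a pose out of reach is approached as far as the arm can. A call with a gripper value outside its range is refused whole. OPENING is the gripper command: -1 is fully open, 1 is shut, values between are in proportion, set as the call begins (- or left out, the last holds). The fingers move at their own pace and stop on an object; FORCE is the grip in N (left out, the last holds). Time passes only in rows, so rows that repeat a pose let the fingers close. It gives the time, the measured TCP pose, the force and the opening at its end, in the units of the state.
- read_state(): the state, without advancing time (a new reading comes with each control period).
- snapshot(name): name is "scene" or "top" or "wrist"; returns a dict with "image" (480x640x3 uint8, blue, green, red), "fx", "fy", "cx", "cy" (pixels), "k1" (the pictures are not rectified: a ray, as slopes to the right and down, at radius r is drawn at 1 + k1 r^2 times it, then the intrinsics apply), "rvec" (rotation vector, rad) and "tvec" (3), from world to camera coordinates, as OpenCV has them; the wrist camera has in their place "T_tool_cam" (4x4, takes a point from camera to tool coordinates, whose origin is the TCP and whose axes are the flange's). Camera axes: x right, y down, z forward; pixel columns grow to the right and rows downward; lengths in m; the calibration is good to about 2 mm. A picture is of the moment at which its call begins: read the wrist's pose just before it. There is no depth.
- hand_in(): hands the job in, once; it reports no verdict.
The state is a dict: "time": time; "joint_pos": joint angles; "joint_velocities": joint speeds; "effort": joint torques, N m; "eef_pos": TCP position; "tool_rot": TCP orientation; "force": force on the tool from outside, world axes, zero at the start; "ft_torque": the same for the moment, N m; "finger_gap": finger opening in m.
Only numpy, scipy, OpenCV 4.12 (cv2) and the standard library are available. Lean on these libraries where they do the work, as an engineer would, in place of code of your own. Each camera call takes 0.05 s, during which the arm holds its last target.

## Working session

There is one attempt and no reset: what is moved stays moved. The work goes in short steps, Python scripts to look and compute and a shell command to move; the robot and the scene stay as the last step left them, time stands still between calls to the robot, and variables do not carry over. Pictures are saved under pics/ and viewed, and the job is handed in when it is done.

```bash
ls; mkdir -p pics; python3 - <<'E'
from station import read_state, snapshot
import cv2
s=read_state()
for k,v in s.items(): print(k,v)
for n in ("scene","top","wrist"):
    d=snapshot(n); cv2.imwrite(f"pics/{n}0.png",d["image"])
    print(n,{k:v for k,v in d.items() if k!="image"})
E
```

```text
pics
time 0.0
joint_pos [-1.28251744e+00  4.94176582e-01  1.34612958e+00 -6.74539073e-06
  1.30248552e+00 -9.54866907e-02]
joint_velocities [0.00109823 0.00068521 0.00042573 0.00173578 0.00055314 0.0013898 ]
effort [ 2.86190218e-03 -8.82163882e+01 -3.83860266e+01 -6.75919455e-05
  1.02985729e-02 -1.27362746e-04]
eef_pos [ 0.23391673 -0.57919367  0.23070488]
tool_rot [ 9.81646566e-01  1.90708313e-01 -6.09378041e-05 -5.96418456e-04]
force [0.76880624 0.04267142 0.49843303]
ft_torque [-0.0403822   0.00669427 -0.0077385 ]
finger_gap 0.08548720403625706
scene {'fx': 497.44663532528597, 'fy': 497.44663532528597, 'cx': 315.2786579062085, 'cy': 244.3211127727378, 'k1': -0.026517945561933157, 'rvec': array([ 2.35527071,  1.20707563, -0.35176968]), 'tvec': array([-0.34444539, -0.36837742,  1.11091497])}
top {'fx': 603.2067028933019, 'fy': 603.2067028933019, 'cx': 321.48302345191513, 'cy': 237.3620334856565, 'k1': 0.0022532660029533714, 'rvec': array([ 2.15351012, -2.15668189,  0.11576991]), 'tvec': array([0.01550878, 0.59447729, 1.20571446])}
wrist {'fx': 385.13140088687425, 'fy': 385.13140088687425, 'cx': 313.2749449737532, 'cy': 245.06577339320918, 'k1': -0.04741760352292204, 'T_tool_cam': array([[-2.68529710e-04, -9.50937614e-01, -3.09382583e-01,
         7.82818041e-02],
       [ 9.99999958e-01, -2.21951650e-04, -1.85749069e-04,
        -1.46935178e-04],
       [ 1.07967802e-04, -3.09382620e-01,  9.50937634e-01,
        -1.42778961e-01],
       [ 0.00000000e+00,  0.00000000e+00,  0.00000000e+00,
         1.00000000e+00]])}
```

View pics/scene0.png

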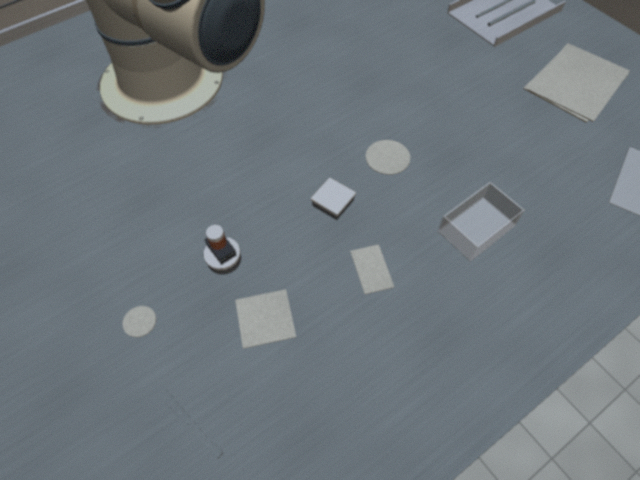

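View pics/top0.png

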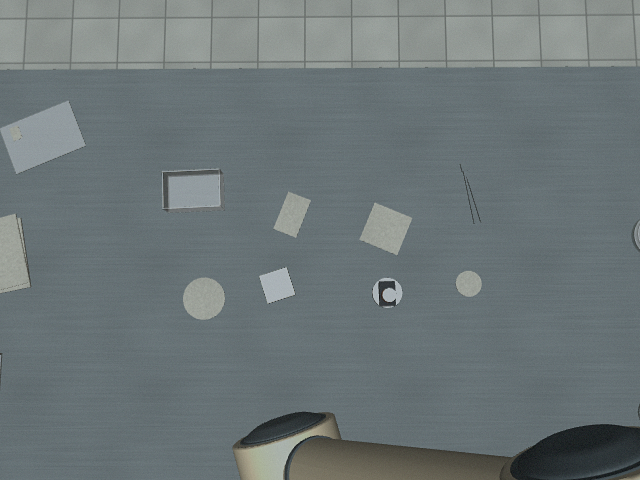

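View pics/wrist0.png

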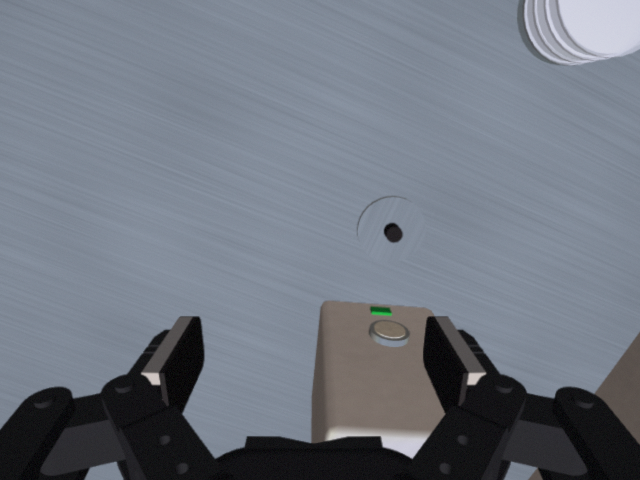

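The top view shows the stack on the round dish at (388,293) and the square dish alone at (278,285). The sheets are at: large round (204,299), rectangular (293,214), square (386,229), small round (469,284). The tub is at (192,189) and the forceps at (472,195). Next I'll measure them.

```bash
cat > h.py <<'E'
import numpy as np, cv2
from scipy.spatial.transform import Rotation as R
from station import read_state, snapshot
def cam(d, st=None):
    """returns Rcw (cam->world), centre"""
    if "rvec" in d:
        M=R.from_rotvec(d["rvec"]).as_matrix(); return M.T, -M.T@np.asarray(d["tvec"])
    T=d["T_tool_cam"]; Rt=R.from_quat(st["tool_rot"]).as_matrix()
    return Rt@T[:3,:3], Rt@T[:3,3]+np.asarray(st["eef_pos"])
def KD(d): return np.array([[d["fx"],0,d["cx"]],[0,d["fy"],d["cy"]],[0,0,1]]), np.array([d["k1"],0,0,0.])
def unproj(d,px,z,st=None):
    Rm,c=cam(d,st); K,D=KD(d)
    u=cv2.undistortPoints(np.asarray(px,float).reshape(-1,1,2),K,D).reshape(-1,2)
    r=np.c_[u,np.ones(len(u))]@Rm.T
    return (c+r*((z-c[2])/r[:,2])[:,None])[:,:2]
def proj(d,P,st=None):
    Rm,c=cam(d,st); K,D=KD(d)
    q=(np.atleast_2d(P)-c)@Rm
    return cv2.projectPoints(q,np.zeros(3),np.zeros(3),K,D)[0].reshape(-1,2)
def blob(mask,near,minA=60):
    """contour closest to pixel near"""
    cs,_=cv2.findContours(mask.astype(np.uint8),cv2.RETR_EXTERNAL,cv2.CHAIN_APPROX_NONE)
    best=None
    for c in cs:
        if cv2.contourArea(c)<minA: continue
        m=c.reshape(-1,2).mean(0); dd=np.hypot(*(m-near))
        if best is None or dd<best[0]: best=(dd,c)
    return best[1].reshape(-1,2)
def fit(w,kind):
    w=(w*1000).astype(np.float32)
    if kind=="rect":
        (c,s,a)=cv2.minAreaRect(w)
        if s[0]<s[1]: s=s[::-1]; a+=90
        M=cv2.moments(w.reshape(-1,1,2)); cm=(M["m10"]/M["m00"],M["m01"]/M["m00"])
        return np.r_[cm,c,s,(a+90)%180-90].round(1)   # moment centre, rect centre, long, short, angle of long side deg
    (c,s,a)=cv2.fitEllipse(w); return np.r_[c,s].round(1)
E
cat > m0.py <<'E'
from h import *
d=snapshot("top"); im=d["image"]; g=im.min(2); hsv=cv2.cvtColor(im,cv2.COLOR_BGR2HSV)
for p in [(204,299),(293,214),(386,229),(469,284),(278,285),(380,285),(390,295),(385,303),(430,340),(192,189)]: print(p,im[p[1],p[0]],end=' ')
print()
up=cv2.resize(im,None,fx=4,fy=4,interpolation=cv2.INTER_CUBIC)
def meas(near,z,kind,mask):
    c=blob(mask,np.array(near)*4.,300); px=(c+0.5)/4-0.5
    return fit(unproj(d,px,z),kind)
rmb=up[...,2].astype(int)-up[...,0]; mn=up.min(2)
sheet=cv2.GaussianBlur(mn,(9,9),0)>140
for n,p,k,z in [("RL",(204,299),"c",.002),("RE",(293,214),"rect",.002),("SQ",(386,229),"rect",.002),("RS",(469,284),"c",.002),("sqdish",(278,285),"rect",.026)]:
    print(n,meas(p,z,k,sheet))
cv2.imwrite("pics/crop0.png",cv2.resize(im[255:330,350:430],None,fx=7,fy=7,interpolation=cv2.INTER_CUBIC))
E
python3 m0.py
```

```text
(204, 299) [151 160 155] (293, 214) [152 158 152] (386, 229) [147 153 150] (469, 284) [152 159 154] (278, 285) [185 179 172] (380, 285) [60 55 53] (390, 295) [182 178 172] (385, 303) [60 56 51] (430, 340) [116 116 101] (192, 189) [157 156 147] 
RL [471.1 262.2  85.7  86. ]
RE [648.4  78.3 648.4  78.4  85.4  51.4 -21.4]
SQ [ 617.7 -120.5  617.6 -120.3   85.8   85.4   67.2]
RS [ 501.5 -291.6   51.7   52.3]
sqdish [497.7 107.1 497.7 106.9  59.8  59.6 -71.9]
```

View pics/crop0.png

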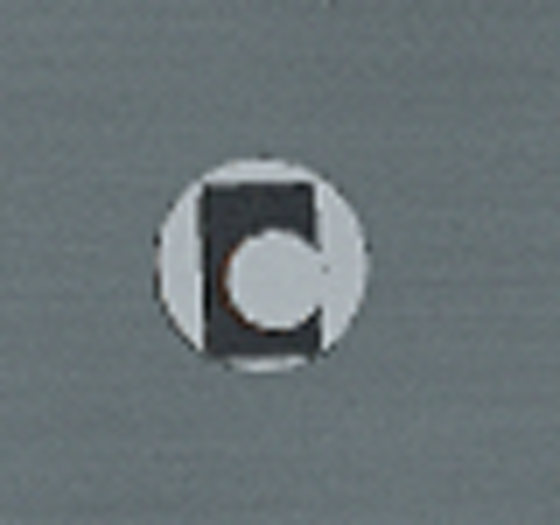

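The crop shows the jar cap centred at about (389,295), the case spanning about (378.7..396, 281..305.8), and the dish rim centred at about (387.5,293). Now I'll convert these to world coordinates.

```bash
python3 - <<'E'
from h import *
d=snapshot("top"); im=d["image"]; o=np.array([350,255]); 
f=lambda p:(np.array(p,float)+.5)/7-.5+o
print("jar",unproj(d,f([[276,280],[226,280],[328,280],[276,229],[276,331]]),.082).round(4).tolist())
q=unproj(d,f([[201,182],[315,182],[322,355],[205,355]]),.048);print("case",q.mean(0),q.round(4).tolist(),fit(q,"rect"))
up=cv2.resize(im,None,fx=4,fy=4,interpolation=cv2.INTER_CUBIC)
hull=cv2.convexHull(blob(cv2.GaussianBlur(up.min(2),(9,9),0)>135,np.array([388,293])*4.))[:,0]
print("dish",fit(unproj(d,(hull+.5)/4-.5,.026),"c"))
# scene cross-check: cap
s=snapshot("scene"); 
print("scene proj of jar top, dish top", proj(s,[[.482,-.117,.082],[.482,-.117,.026],[.4977,.107,.026],[.4711,.2622,.002],[.5015,-.2916,.002]]).round(1))
g=s["image"]; up=cv2.resize(g,None,fx=4,fy=4,interpolation=cv2.INTER_CUBIC); mk=cv2.GaussianBlur(up.min(2),(9,9),0)>135
for n,p,z in [("RL",(388,157),.002),("RS",(139,321),.002)]:
    c=blob(mk,np.array(p)*4.); print(n,fit(unproj(s,(c+.5)/4-.5,z),"c"))
cv2.imwrite("pics/crops.png",cv2.resize(g[210:285,190:260],None,fx=8,fy=8,interpolation=cv2.INTER_CUBIC))
st=read_state(); print(R.from_quat(st["tool_rot"]).as_matrix().round(3))
E
```

```text
jar [[0.476, -0.1178], [0.476, -0.1038], [0.476, -0.1323], [0.4902, -0.118], [0.4619, -0.1176]]
case [ 0.48020023 -0.11685998] [[0.505, -0.1], [0.5049, -0.1328], [0.4554, -0.1341], [0.4555, -0.1006]] [ 480.1 -116.9  480.2 -117.    49.9   33.5    0.6]
dish [ 487.2 -125.9   43.1   60.2]
scene proj of jar top, dish top [[215.5 233.9]
 [221.6 251.3]
 [332.4 194.9]
 [387.2 156.2]
 [137.9 321.1]]
RL [470.8 263.1  87.1  87.2]
RS [ 501.3 -290.1   53.3   53.4]
[[ 0.927  0.374 -0.   ]
 [ 0.374 -0.927  0.   ]
 [ 0.    -0.    -1.   ]]
```

View pics/crops.png

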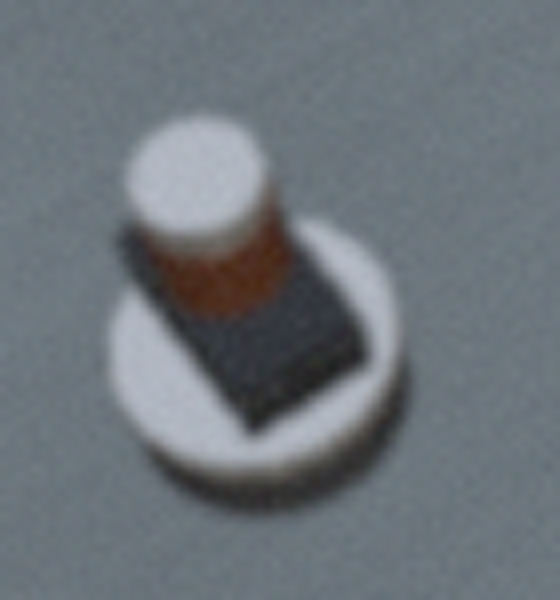

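```bash
cat > to.py <<'E'
import sys
from h import *
# usage: to.py x y z yaw_deg (tool x axis direction) -> translation units, angular units
def to(x,y,z,yaw):
    s=read_state(); Rc=R.from_quat(s["tool_rot"])
    if abs(((yaw-np.degrees(np.arctan2(*Rc.as_matrix()[1::-1,0]))+180)%360)-180)>95: yaw+=180
    Rt=R.from_euler("z",yaw,degrees=True)*R.from_quat([1,0,0,0])
    t=Rc.inv().apply(np.array([x,y,z])-s["eef_pos"])/.04
    a=(Rc.inv()*Rt).as_rotvec(degrees=True)/6
    print("t",t.round(3).tolist(),"a",a.round(3).tolist(),"time",round(s["time"],2),"j",np.round(s["joint_pos"],2).tolist())
if __name__=="__main__": to(*map(float,sys.argv[1:5]))
E
python3 to.py .476 -.118 .231 0; python3 - <<'E'
from h import *
s=snapshot("scene")
print(proj(s,[[.476,-.118,.082]]),unproj(s,[[214.2,231.1]],.082))
E
```

```text
t [9.93, -8.431, 0.006] a [-0.003, 0.001, 3.665] time 0.3 j [-1.28, 0.49, 1.35, -0.0, 1.3, -0.1]
[[213.16160411 231.64250927]] [[ 0.47608382 -0.11611772]]
```

```bash
python3 -m crank '{"translation":[[0.3,-0.25,0],[0.9,-0.75,0],[1.5,-1.3,0],[2.2,-1.85,0],[2.85,-2.4,0],[3.5,-3.0,0],[4.2,-3.55,0],[4.85,-4.1,0],[5.5,-4.7,0],[6.15,-5.2,0],[6.8,-5.8,0],[7.5,-6.35,0],[8.1,-6.9,0],[8.7,-7.4,0],[9.2,-7.85,0],[9.6,-8.15,0],[9.85,-8.35,0],[9.93,-8.43,0],[9.93,-8.43,0],[9.93,-8.43,0]],"angular":[[0,0,0.2],[0,0,0.4],[0,0,0.6],[0,0,0.8],[0,0,1.0],[0,0,1.2],[0,0,1.4],[0,0,1.6],[0,0,1.9],[0,0,2.1],[0,0,2.3],[0,0,2.5],[0,0,2.7],[0,0,2.9],[0,0,3.1],[0,0,3.3],[0,0,3.5],[0,0,3.66],[0,0,3.66],[0,0,3.66]]}' -0.3
python3 to.py .476 -.118 .231 0
python3 - <<'E'
from h import *
st=read_state(); d=snapshot("wrist"); cv2.imwrite("pics/w1.png",d["image"])
print(st["finger_gap"],proj(d,[[.476,-.118,.082],[.480,-.117,.048],[.482,-.117,.026]],st))
E
```

```text
time: 2.02
eef_pos: [0.4761, -0.1181, 0.2313]
tool_rot: [1.0, 0.001, -0.0, 0.0]
force: [-0.6, 0.5, -0.5]
finger_gap: 0.0556
t [-0.002, -0.002, 0.007] a [0.001, 0.0, 0.017] time 2.02 j [-0.36, 0.31, 1.67, -0.0, 1.17, 1.2]
0.05556569319999294 [[312.89373709 224.85894197]
 [311.76408108 210.19386764]
 [311.84443206 202.71817082]]
```

View pics/w1.png

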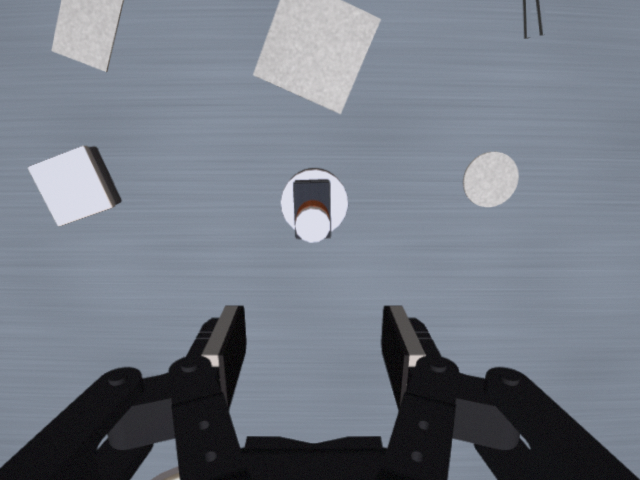

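The wrist view shows the cap at (312,225), which agrees with the projection at (313,225). I'll cross-check the small sheet and the dishes, then descend.

```bash
python3 - <<'E'
from h import *
st=read_state(); d=snapshot("wrist"); im=d["image"]
up=cv2.resize(im,None,fx=3,fy=3,interpolation=cv2.INTER_CUBIC); mk=cv2.GaussianBlur(up.min(2),(9,9),0)>165
f=lambda c:(c+.5)/3-.5
print("RS",fit(unproj(d,f(blob(mk,np.array([491,179])*3.)),.002,st),"c"))
print("sqdish",fit(unproj(d,f(blob(cv2.GaussianBlur(up.min(2),(9,9),0)>190,np.array([72,186])*3.)),.026,st),"rect"))
c=blob(cv2.GaussianBlur(up.min(2),(9,9),0)>190,np.array([314,200])*3.); w=unproj(d,f(c),.026,st)
w=w[w[:,0]>.47]; 
print("dish top",w.min(0),w.max(0))
h=cv2.convexHull(c)[:,0]; h=h[h[:,1]<220*3]; print("dish",fit(unproj(d,f(h),.026,st),"c"))
E
python3 to.py .476 -.118 .056 0
```

```text
RS [ 500.5 -291.3   53.4   53.6]
sqdish [497.3 106.9 497.3 106.9  58.8  58.7 -72. ]
dish top [ 0.47001277 -0.14910184] [ 0.51165856 -0.08865942]
dish [ 481.4 -118.9   60.5   60.6]
t [0.004, -0.014, 4.382] a [0.001, 0.001, 0.007] time 2.12 j [-0.37, 0.31, 1.67, -0.0, 1.17, 1.2]
```

```bash
python3 -m crank '{"translation":[[0,0,0.3],[0,0,0.9],[0,0,1.6],[0,0,2.3],[0,0,3.0],[0,0,3.5],[0,0,3.9],[0,0,4.2],[0,0,4.35],[0,0,4.38],[0,0,4.38]],"angular":[[0,0,0],[0,0,0],[0,0,0],[0,0,0],[0,0,0],[0,0,0],[0,0,0],[0,0,0],[0,0,0],[0,0,0],[0,0,0]]}' -0.3
python3 -m crank '{"translation":[[0,0,0],[0,0,0],[0,0,0],[0,0,0],[0,0,0],[0,0,0],[0,0,0],[0,0,0]],"angular":[[0,0,0],[0,0,0],[0,0,0],[0,0,0],[0,0,0],[0,0,0],[0,0,0],[0,0,0]]}' 1 25
python3 - <<'E'
from h import *
d=snapshot("wrist"); cv2.imwrite("pics/w2.png",d["image"])
E
```

```text
time: 3.03
eef_pos: [0.476, -0.1184, 0.0562]
tool_rot: [1.0, 0.0, -0.0, -0.0]
force: [-0.3, 0.3, 0.0]
finger_gap: 0.0554
time: 3.7
eef_pos: [0.4765, -0.1184, 0.0569]
tool_rot: [1.0, 0.0, 0.001, 0.0]
force: [-1.1, -0.7, 6.4]
finger_gap: 0.0271
```

View pics/w2.png

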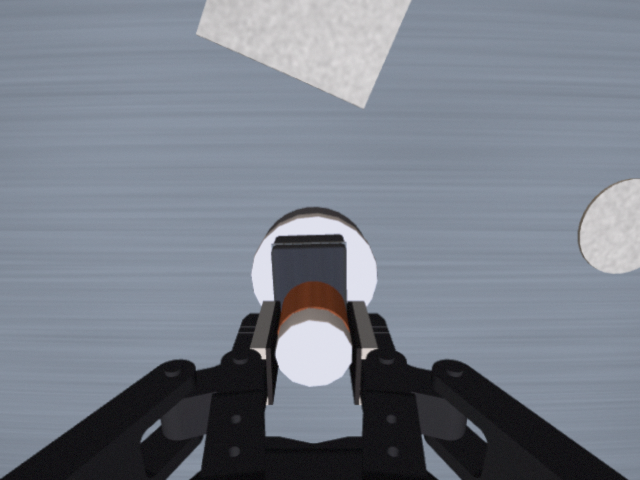

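```bash
python3 to.py .501 -.2912 .0115 0
python3 -m crank '{"translation":[[0,0,-0.1],[0,0,-0.3],[0,0,-0.6],[0,0,-0.9],[0,0.1,-1.1],[0,0.3,-1.2],[0,0.6,-1.25],[0.1,1.0,-1.25],[0.2,1.5,-1.25],[0.3,2.0,-1.2],[0.4,2.5,-1.0],[0.5,3.0,-0.8],[0.55,3.5,-0.6],[0.6,3.9,-0.4],[0.6,4.2,-0.2],[0.61,4.31,0],[0.61,4.32,0.2],[0.61,4.32,0.2]],"angular":[[0,0,0],[0,0,0],[0,0,0],[0,0,0],[0,0,0],[0,0,0],[0,0,0],[0,0,0],[0,0,0],[0,0,0],[0,0,0],[0,0,0],[0,0,0],[0,0,0],[0,0,0],[0,0,0],[0,0,0],[0,0,0]]}'
python3 to.py .501 -.2912 .0115 0
python3 - <<'E'
from h import *
d=snapshot("wrist"); cv2.imwrite("pics/w3.png",d["image"])
E
```

```text
t [0.608, 4.322, 1.139] a [0.006, -0.013, 0.006] time 3.75 j [-0.37, 0.57, 1.85, -0.0, 0.72, 1.21]
time: 5.25
eef_pos: [0.4995, -0.29, 0.0463]
tool_rot: [1.0, 0.0, -0.001, -0.001]
force: [-1.7, 0.3, 0.4]
finger_gap: 0.027
t [0.038, 0.031, 0.871] a [-0.017, 0.021, 0.003] time 5.25 j [-0.63, 0.67, 1.64, 0.0, 0.84, 0.94]
```

View pics/w3.png

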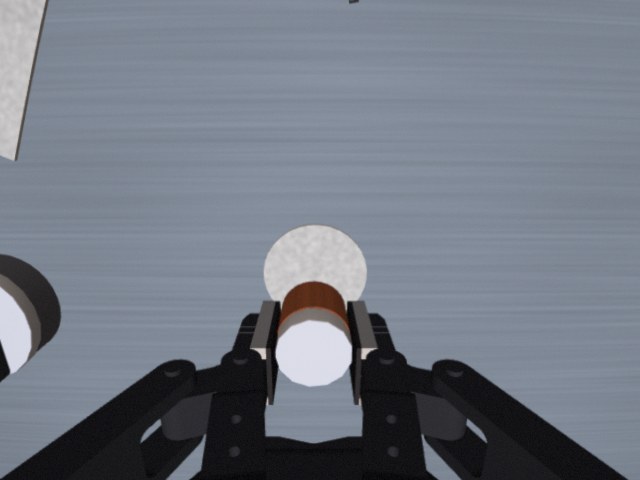

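```bash
python3 -m crank '{"translation":[[0.01,0.01,0.1],[0.01,0.01,0.3],[0.01,0.01,0.5],[0.01,0.01,0.65],[0.01,0.01,0.72],[0.01,0.01,0.76],[0.01,0.01,0.78],[0.01,0.01,0.78],[0.01,0.01,0.78]],"angular":[[0,0,0],[0,0,0],[0,0,0],[0,0,0],[0,0,0],[0,0,0],[0,0,0],[0,0,0],[0,0,0]]}'
python3 to.py .501 -.2912 .011 0
python3 - <<'E'
from h import *
d=snapshot("wrist"); cv2.imwrite("pics/w4.png",d["image"])
E
```

```text
time: 6.05
eef_pos: [0.5011, -0.2914, 0.0171]
tool_rot: [1.0, 0.0, 0.0, 0.0]
force: [-0.1, -0.6, -0.5]
finger_gap: 0.0273
t [-0.003, -0.006, 0.152] a [0.002, -0.003, 0.004] time 6.05 j [-0.63, 0.71, 1.65, 0.0, 0.78, 0.94]
```

View pics/w4.png

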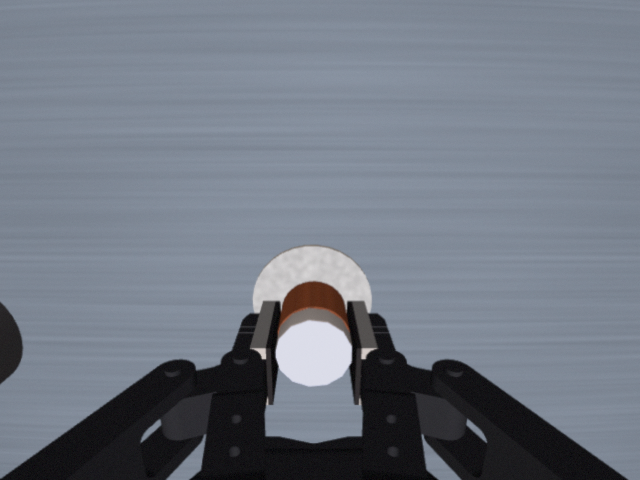

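```bash
python3 -m crank '{"translation":[[0,0,0.05],[0,0,0.1],[0,0,0.13],[0,0,0.15],[0,0,0.16],[0,0,0.16],[0,0,0.16]],"angular":[[0,0,0],[0,0,0],[0,0,0],[0,0,0],[0,0,0],[0,0,0],[0,0,0]]}'
```

```text
time: 6.68
eef_pos: [0.5009, -0.2913, 0.0109]
tool_rot: [1.0, 0.0, 0.0, 0.0]
force: [-1.6, 1.9, 9.8]
finger_gap: 0.0268
```

```bash
python3 -m crank '{"translation":[[0,0,0],[0,0,0],[0,0,0],[0,0,0],[0,0,-0.1],[0,0,-0.4],[0,0,-0.8],[0,0,-1.3],[0,0,-1.8],[0,0,-2.2],[0,0,-2.5],[0,0,-2.6]],"angular":[[0,0,0],[0,0,0],[0,0,0],[0,0,0],[0,0,0],[0,0,0],[0,0,0],[0,0,0],[0,0,0],[0,0,0],[0,0,0],[0,0,0]]}' -0.3
python3 to.py .480 -.118 .115 0.6
python3 - <<'E'
from h import *
d=snapshot("wrist"); cv2.imwrite("pics/w5.png",d["image"])
E
```

```text
time: 7.68
eef_pos: [0.5018, -0.2919, 0.1173]
tool_rot: [1.0, 0.0, 0.001, 0.001]
force: [0.2, -0.6, 1.5]
finger_gap: 0.0553
t [-0.542, -4.347, 0.048] a [0.019, -0.026, -0.095] time 7.68 j [-0.63, 0.56, 1.59, 0.0, 0.99, 0.94]
```

View pics/w5.png

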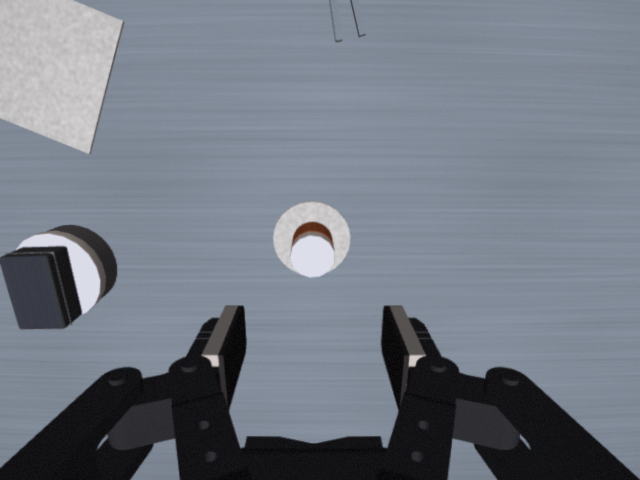

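The jar is standing at about (312,255) on the small sheet, whose centre is at about (312,240). Next is the case.

```bash
python3 -m crank '{"translation":[[0,-0.2,0],[0,-0.6,0],[-0.1,-1.1,0],[-0.2,-1.7,0],[-0.3,-2.3,0],[-0.4,-2.9,0],[-0.5,-3.4,0],[-0.54,-3.8,0],[-0.54,-4.1,0],[-0.54,-4.3,0],[-0.54,-4.34,0],[-0.54,-4.34,0]],"angular":[[0,0,0],[0,0,0],[0,0,0],[0,0,0],[0,0,0],[0,0,0],[0,0,0],[0,0,0],[0,0,0],[0,0,-0.09],[0,0,-0.09],[0,0,-0.09]]}' -0.3
python3 - <<'E'
from h import *
st=read_state();d=snapshot("wrist"); im=d["image"]; cv2.imwrite("pics/w6.png",im)
t=snapshot("top"); cv2.imwrite("pics/t6.png",cv2.resize(t["image"][255:330,350:500],None,fx=5,fy=5,interpolation=cv2.INTER_CUBIC))
up=cv2.resize(t["image"],None,fx=4,fy=4,interpolation=cv2.INTER_CUBIC);g=cv2.GaussianBlur(up.min(2),(9,9),0)
c=blob(g>165,np.array([469,284])*4.,300); print("jar top",fit(unproj(t,(c+.5)/4-.5,.036),"c"))
E
```

```text
time: 8.73
eef_pos: [0.4794, -0.1173, 0.1143]
tool_rot: [1.0, 0.005, -0.0, -0.0]
force: [-0.6, -0.4, -0.4]
finger_gap: 0.0557
jar top [ 463.1 -283.4   26.7   38.8]
```

View pics/w6.png

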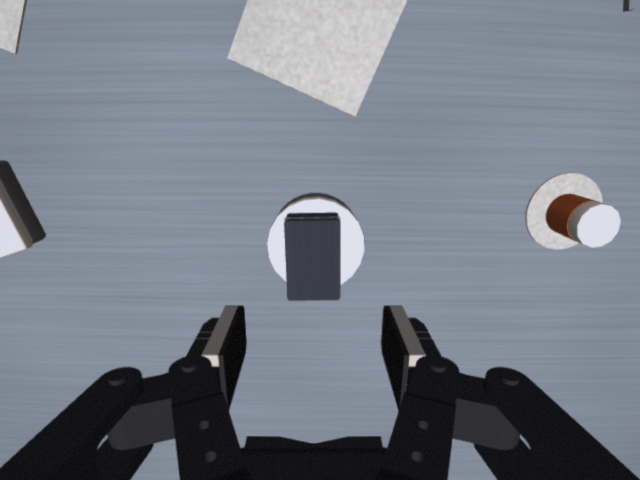

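View pics/t6.png

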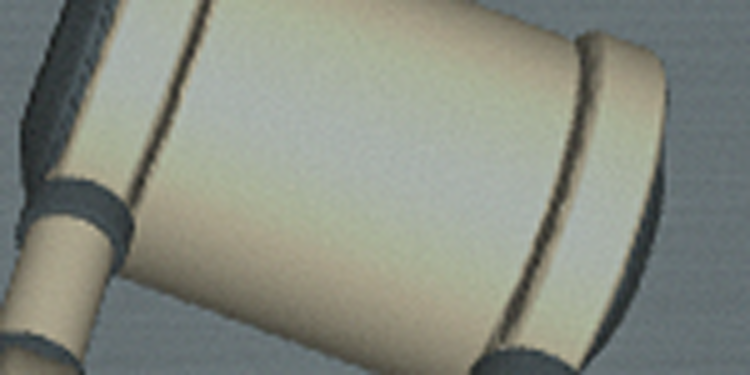

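```bash
python3 - <<'E'
from h import *
st=read_state();d=snapshot("wrist"); im=d["image"]
q=unproj(d,[[286,219.5],[339.5,219.5],[340,299],[288,299]],.048,st);print(q.round(4).tolist(),q.mean(0),fit(q,"rect"))
up=cv2.resize(im,None,fx=3,fy=3,interpolation=cv2.INTER_CUBIC);g=cv2.GaussianBlur(up.min(2),(9,9),0);f=lambda c:(c+.5)/3-.5
bl=blob((cv2.GaussianBlur(up.max(2),(9,9),0)<110),np.array([314,255])*3.); w=unproj(d,f(bl),.048,st); print(fit(w,"rect"))
c=blob(g>190,np.array([598,226])*3.); print("jar top",fit(unproj(d,f(c),.036,st),"c"))
h=cv2.convexHull(blob(g>190,np.array([315,240])*3.))[:,0]; print("dish",fit(unproj(d,f(h),.026,st),"c"))
sm=cv2.convexHull(blob(g>150,np.array([575,212])*3.))[:,0]; p=f(sm); p=p[p[:,0]<565]; print("sheet",fit(unproj(d,p,.002,st),"c"),len(p))
crop=im[200:310,255:375]; cv2.imwrite("pics/c6.png",cv2.resize(crop,None,fx=5,fy=5,interpolation=cv2.INTER_CUBIC))
E
```

```text
[[0.5047, -0.1029], [0.5049, -0.1329], [0.4559, -0.1347], [0.4556, -0.1035]] [ 0.48029003 -0.11848427] [ 480.1 -118.5  480.3 -118.8   49.1   31.2    0.7]
[ 481.6 -117.1  481.8 -117.    53.5   31.7    1.9]
jar top [ 499.9 -291.5   26.4   26.6]
dish [ 481.5 -118.9   60.9   61. ]
sheet [ 500.5 -291.    53.6   54.7] 34
```

View pics/c6.png

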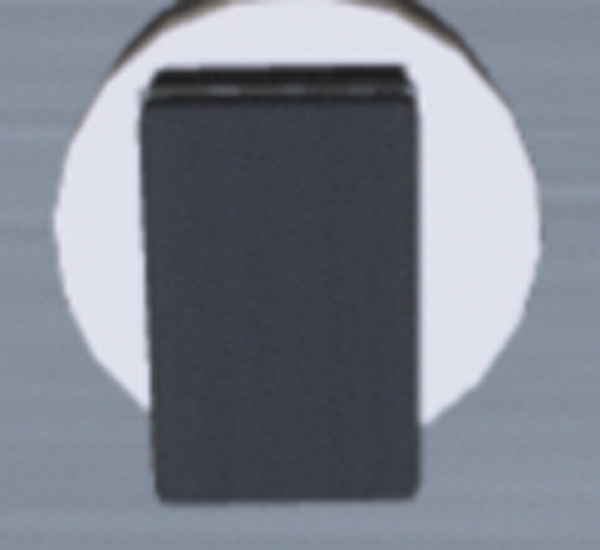

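```bash
python3 to.py .4803 -.118 .030 1.3
```

```text
t [0.02, -0.009, 2.11] a [0.001, -0.002, -0.128] time 8.88 j [-0.36, 0.47, 1.8, -0.0, 0.87, 1.2]
```

```bash
python3 -m crank '{"translation":[[0.01,0.01,0.3],[0.01,0.01,0.8],[0.01,0.01,1.3],[0.01,0.01,1.7],[0.01,0.01,1.95],[0.01,0.01,2.08],[0.01,0.01,2.12],[0.01,0.01,2.12]],"angular":[[0,0,-0.1],[0,0,-0.1],[0,0,-0.1],[0,0,-0.1],[0,0,-0.1],[0,0,-0.1],[0,0,-0.1],[0,0,-0.1]]}' -0.3
python3 to.py .4803 -.118 .030 1.3
```

```text
time: 9.55
eef_pos: [0.4798, -0.1184, 0.0298]
tool_rot: [1.0, 0.01, 0.0, 0.0]
force: [0.1, 0.1, 0.6]
finger_gap: 0.0558
t [0.012, -0.009, -0.005] a [0.0, -0.001, -0.025] time 9.55 j [-0.36, 0.62, 1.86, 0.0, 0.66, 1.19]
```

```bash
python3 -m crank '{"translation":[[0.01,0,0],[0.01,0,0],[0.01,0,0],[0.01,0,0],[0.01,0,0],[0.01,0,0],[0.01,0,0],[0.01,0,0]],"angular":[[0,0,0],[0,0,0],[0,0,0],[0,0,0],[0,0,0],[0,0,0],[0,0,0],[0,0,0]]}' 1 40
python3 - <<'E'
from h import *
d=snapshot("wrist"); cv2.imwrite("pics/w7.png",d["image"])
E
python3 to.py .6484 .0785 .0058 -21.4
```

```text
time: 10.22
eef_pos: [0.4806, -0.1183, 0.0306]
tool_rot: [1.0, 0.01, 0.001, 0.0]
force: [-0.0, -0.3, 6.1]
finger_gap: 0.0315
t [4.293, -4.834, 0.622] a [0.003, -0.016, 3.762] time 10.27 j [-0.36, 0.62, 1.86, -0.0, 0.66, 1.19]
```

View pics/w7.png

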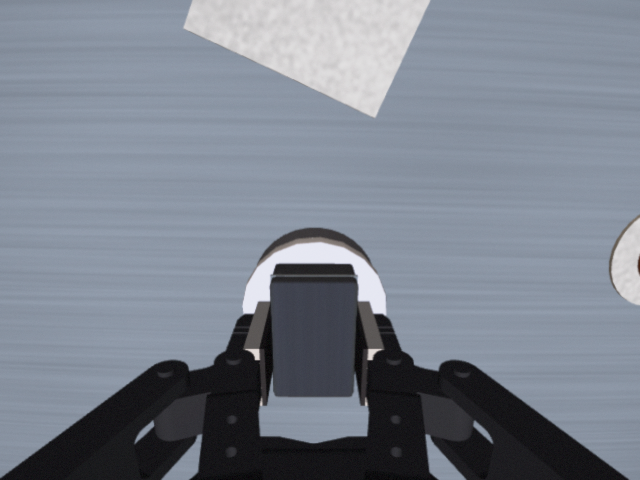

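```bash
python3 -m crank '{"translation":[[0,0,-0.1],[0,0,-0.3],[0,0,-0.6],[0.1,-0.1,-0.9],[0.3,-0.3,-1.0],[0.6,-0.65,-1.0],[1.0,-1.1,-1.0],[1.4,-1.6,-1.0],[1.85,-2.1,-1.0],[2.3,-2.6,-1.0],[2.75,-3.1,-1.0],[3.2,-3.6,-1.0],[3.6,-4.0,-0.9],[3.9,-4.4,-0.8],[4.15,-4.7,-0.7],[4.28,-4.82,-0.6],[4.29,-4.83,-0.5],[4.29,-4.83,-0.5]],"angular":[[0,0,0],[0,0,0],[0,0,0],[0,0,0.1],[0,0,0.3],[0,0,0.6],[0,0,0.9],[0,0,1.2],[0,0,1.5],[0,0,1.9],[0,0,2.2],[0,0,2.5],[0,0,2.8],[0,0,3.1],[0,0,3.4],[0,0,3.65],[0,0,3.76],[0,0,3.76]]}'
python3 - <<'E'
from h import *
st=read_state();d=snapshot("wrist"); cv2.imwrite("pics/w8.png",d["image"])
E
python3 to.py .6484 .0785 .0066 -21.4
```

```text
time: 11.77
eef_pos: [0.6472, 0.0787, 0.0495]
tool_rot: [0.983, -0.185, -0.0, 0.0]
force: [-0.5, -0.2, -0.8]
finger_gap: 0.0312
t [0.03, -0.018, 1.08] a [0.004, 0.007, 0.008] time 11.82 j [0.03, 0.73, 1.44, -0.0, 0.97, 1.97]
```

View pics/w8.png

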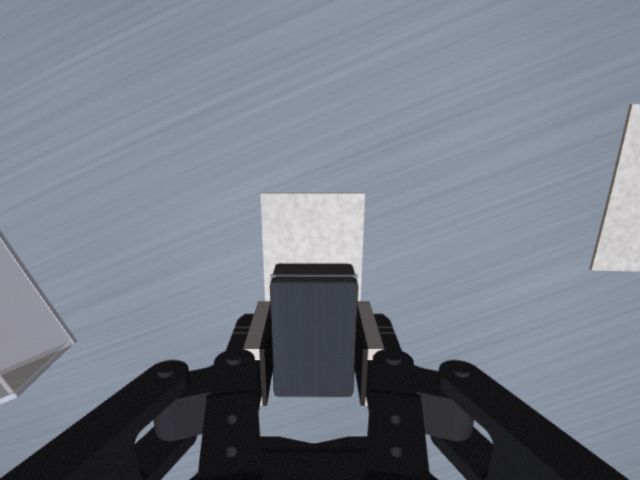

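```bash
cat > rectsee.py <<'E'
from h import *
st=read_state();d=snapshot("wrist")
def rep(name,px,z):
    w=unproj(d,px,z,st); Rm=R.from_quat(st["tool_rot"]).as_matrix(); t=(np.c_[w,np.full(len(w),st["eef_pos"][2])]-st["eef_pos"])@Rm
    e=t[1]-t[0]; print(name,"tool mm",(t[:,:2]*1000).round(1).tolist(),"mid",(t[:,:2].mean(0)*1000).round(1),"edge angle vs tool y deg",np.degrees(np.arctan2(-e[0],e[1])).round(2),"world",w.round(4).tolist())
E
python3 - <<'E'
from rectsee import *
rep("sheet far edge",[[261,194],[365,194]],.002)
rep("case top far edge",[[271.5,278],[358,278]],st["eef_pos"][2]+.0174)
rep("case top near edge",[[274,396],[355,396]],st["eef_pos"][2]+.0174)
E
```

```text
sheet far edge tool mm [[43.2, -25.5], [43.2, 26.4]] mid [43.2  0.4] edge angle vs tool y deg 0.03 world [[0.6966, 0.0863], [0.6777, 0.0379]]
case top far edge tool mm [[25.5, -14.2], [25.4, 16.2]] mid [25.4  1. ] edge angle vs tool y deg 0.04 world [[0.676, 0.0823], [0.6648, 0.0539]]
case top near edge tool mm [[-25.2, -15.1], [-25.2, 17.0]] mid [-25.2   1. ] edge angle vs tool y deg 0.08 world [[0.6291, 0.1015], [0.6174, 0.0716]]
```

```bash
python3 to.py .6484 .0785 .0066 -21.4; python3 -m crank '{"translation":[[0,0,0.1],[0,0,0.3],[0,0,0.55],[0,0,0.75],[0,0,0.88],[0,0,0.94],[0,0,0.97],[0,0,0.98],[0,0,0.98]],"angular":[[0,0,0],[0,0,0],[0,0,0],[0,0,0],[0,0,0],[0,0,0],[0,0,0],[0,0,0],[0,0,0]]}'
python3 to.py .6484 .0785 .0066 -21.4; python3 - <<'E'
from h import *
st=read_state();d=snapshot("wrist"); cv2.imwrite("pics/w9.png",d["image"])
E
```

```text
t [0.027, -0.023, 1.084] a [0.003, 0.005, 0.006] time 11.87 j [0.03, 0.73, 1.44, -0.0, 0.97, 1.97]
time: 12.62
eef_pos: [0.6478, 0.0786, 0.0106]
tool_rot: [0.983, -0.186, 0.0, -0.0]
force: [-1.0, 0.2, -0.4]
finger_gap: 0.0311
t [0.014, -0.004, 0.1] a [-0.001, -0.002, 0.002] time 12.62 j [0.03, 0.79, 1.46, -0.0, 0.9, 1.97]
```

View pics/w9.png

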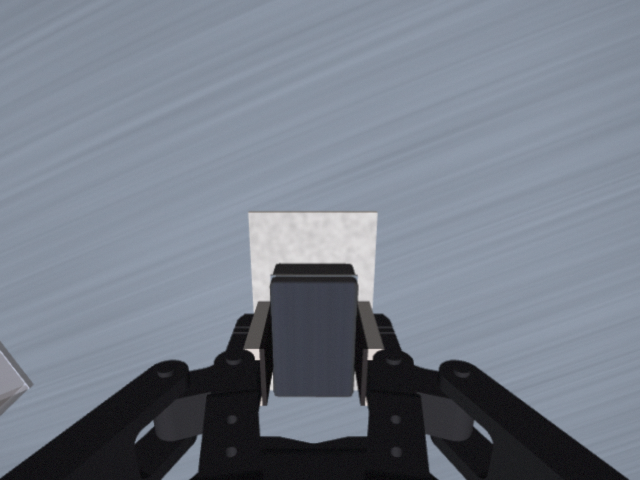

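The case sits centred, with sheet edges at u = 248..378 and case edges at 271..358. I'll lower the last few millimetres, release and rise.

```bash
python3 -m crank '{"translation":[[0.01,0,0.03],[0.01,0,0.06],[0.01,0,0.08],[0.01,0,0.1],[0.01,0,0.11],[0.01,0,0.11]],"angular":[[0,0,0],[0,0,0],[0,0,0],[0,0,0],[0,0,0],[0,0,0]]}'
```

```text
time: 13.17
eef_pos: [0.6481, 0.0784, 0.0066]
tool_rot: [0.983, -0.186, 0.0, 0.0]
force: [-3.6, -0.5, 8.3]
finger_gap: 0.031
```

```bash
python3 -m crank '{"translation":[[0,0,0],[0,0,0],[0,0,0],[0,0,0],[0,0,0],[0,0,-0.1],[0,0,-0.4],[0,0,-0.8],[0,0,-1.3],[0,0,-1.9],[0,0,-2.5],[0,0,-2.9],[0,0,-3.1],[0,0,-3.1],[0,0,-3.1]],"angular":[[0,0,0],[0,0,0],[0,0,0],[0,0,0],[0,0,0],[0,0,0],[0,0,0],[0,0,0],[0,0,0],[0,0,0],[0,0,0],[0,0,0],[0,0,0],[0,0,0],[0,0,0]]}' -0.4
python3 to.py .4975 .107 .13 -72
python3 to.py .4975 .107 .13 18
python3 - <<'E'
from h import *
st=read_state();d=snapshot("wrist"); cv2.imwrite("pics/w10.png",d["image"])
E
```

```text
time: 14.42
eef_pos: [0.6479, 0.0784, 0.1302]
tool_rot: [0.983, -0.186, 0.0, -0.0]
force: [-0.5, 0.5, -0.7]
finger_gap: 0.0601
t [-3.763, 0.706, 0.003] a [-0.002, -0.002, 8.435] time 14.42 j [0.03, 0.63, 1.38, -0.0, 1.13, 1.97]
t [-3.763, 0.706, 0.003] a [0.0, -0.003, -6.565] time 14.42 j [0.03, 0.63, 1.38, -0.0, 1.13, 1.97]
```

View pics/w10.png

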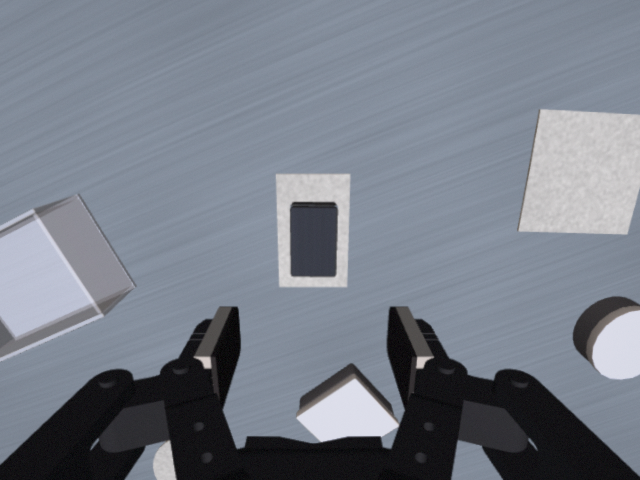

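```bash
python3 - <<'E'
from rectsee import *
im=d["image"]
up=cv2.resize(im,None,fx=3,fy=3,interpolation=cv2.INTER_CUBIC);g=cv2.GaussianBlur(up.min(2),(9,9),0);f=lambda c:(c+.5)/3-.5
print("sheet",fit(unproj(d,f(blob(g>150,np.array([313,230])*3.)),.002,st),"rect"))
b=f(blob(cv2.GaussianBlur(up.max(2),(9,9),0)<110,np.array([313,240])*3.)); b=b[b[:,1]>215]
print("case (x biased)",fit(unproj(d,b,.024,st),"rect"))
rep("far",[[290.5,208],[337.5,208]],.024); rep("near",[[292,276.5],[337,276.5]],.024)
print("sqsheet",fit(unproj(d,f(blob(g>150,np.array([575,172])*3.)),.002,st),"rect"))
E
python3 -m crank '{"translation":[[-0.2,0,0],[-0.6,0.1,0],[-1.0,0.2,0],[-1.4,0.3,0],[-1.8,0.35,0],[-2.2,0.4,0],[-2.6,0.5,0],[-2.9,0.55,0],[-3.2,0.6,0],[-3.4,0.65,0],[-3.6,0.7,0],[-3.7,0.7,0],[-3.76,0.7,0],[-3.76,0.7,0]],"angular":[[0,0,-0.3],[0,0,-0.8],[0,0,-1.4],[0,0,-2.0],[0,0,-2.6],[0,0,-3.2],[0,0,-3.8],[0,0,-4.4],[0,0,-5.0],[0,0,-5.6],[0,0,-6.0],[0,0,-6.4],[0,0,-6.56],[0,0,-6.56]]}' -1
python3 to.py .4975 .107 .008 18
python3 - <<'E'
from h import *
st=read_state();d=snapshot("wrist"); cv2.imwrite("pics/w11.png",d["image"])
E
```

```text
sheet [647.7  78.4 647.7  78.4  87.   53.3 -21.3]
case (x biased) [644.6  79.2 644.5  79.3  43.2  31.3 -21.8]
far tool mm [[23.3, -14.3], [23.2, 16.5]] mid [23.2  1.1] edge angle vs tool y deg 0.03 world [[0.6744, 0.0833], [0.6631, 0.0545]]
near tool mm [[-25.4, -14.2], [-25.4, 17.1]] mid [-25.4   1.5] edge angle vs tool y deg 0.04 world [[0.6291, 0.1009], [0.6176, 0.0717]]
sqsheet [ 616.1 -117.9  616.5 -120.5   87.1   86.8  -22.7]
time: 15.68
eef_pos: [0.497, 0.1073, 0.1294]
tool_rot: [0.988, 0.156, -0.001, -0.0]
force: [0.6, -0.1, -0.0]
finger_gap: 0.0854
t [0.014, 0.011, 3.035] a [-0.003, 0.015, -0.0] time 15.68 j [0.1, 0.47, 1.75, 0.0, 0.93, 1.35]
```

View pics/w11.png

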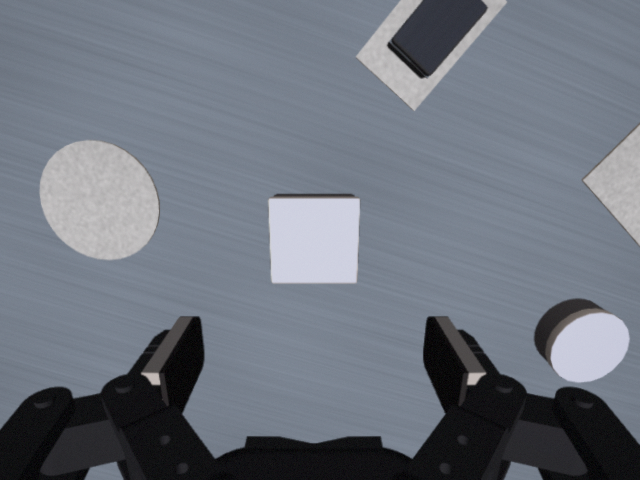

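```bash
python3 - <<'E'
from rectsee import *
im=d["image"]
up=cv2.resize(im,None,fx=3,fy=3,interpolation=cv2.INTER_CUBIC);g=cv2.GaussianBlur(up.min(2),(9,9),0);f=lambda c:(c+.5)/3-.5
print("dish",fit(unproj(d,f(blob(g>190,np.array([313,240])*3.)),.026,st),"rect"))
rep("far",[[269,198],[359,198]],.026); rep("near",[[272,283.5],[357,283.5]],.026)
print("RL",fit(unproj(d,f(blob(g>150,np.array([99,200])*3.)),.002,st),"c"))
print("rdish",fit(unproj(d,f(blob(g>190,np.array([590,345])*3.)),.026,st),"c"))
E
python3 to.py .4975 .107 .005 18
```

```text
dish [497.4 107.3 497.4 107.4  58.9  58.2 -72.1]
far tool mm [[30.1, -28.8], [30.1, 29.5]] mid [30.1  0.3] edge angle vs tool y deg 0.01 world [[0.5174, 0.1439], [0.5353, 0.0884]]
near tool mm [[-30.1, -28.9], [-30.1, 30.3]] mid [-30.1   0.7] edge angle vs tool y deg 0.01 world [[0.4601, 0.1254], [0.4783, 0.0691]]
RL [470.5 262.3  87.4  87.7]
rdish [ 481.5 -118.9   59.1   59.4]
t [-0.009, 0.001, 3.118] a [-0.001, 0.005, -0.017] time 15.78 j [0.09, 0.47, 1.75, 0.0, 0.93, 1.35]
```

```bash
python3 -m crank '{"translation":[[0,0,0.3],[0,0,0.8],[0,0,1.4],[0,0,2.0],[0,0,2.5],[0,0,2.8],[0,0,3.0],[0,0,3.1],[0,0,3.12],[0,0,3.12]],"angular":[[0,0,0],[0,0,0],[0,0,0],[0,0,0],[0,0,0],[0,0,0],[0,0,0],[0,0,0],[0,0,0],[0,0,0]]}' -1
python3 -m crank '{"translation":[[0,0,0],[0,0,0],[0,0,0],[0,0,0],[0,0,0],[0,0,0],[0,0,0]],"angular":[[0,0,0],[0,0,0],[0,0,0],[0,0,0],[0,0,0],[0,0,0],[0,0,0]]}' 1 40
python3 - <<'E'
from h import *
d=snapshot("wrist"); cv2.imwrite("pics/w12.png",d["image"])
E
python3 to.py .617 -.1203 .008 -22.7
```

```text
time: 16.62
eef_pos: [0.4982, 0.1072, 0.0056]
tool_rot: [0.988, 0.156, 0.0, 0.0]
force: [-0.4, 0.1, -0.2]
finger_gap: 0.0855
time: 17.2
eef_pos: [0.4983, 0.1072, 0.0062]
tool_rot: [0.988, 0.156, 0.001, 0.0]
force: [-0.2, -0.3, 10.5]
finger_gap: 0.0589
t [1.069, 6.327, -0.042] a [-0.002, -0.014, 6.778] time 17.25 j [0.09, 0.68, 1.83, 0.0, 0.63, 1.35]
```

View pics/w12.png

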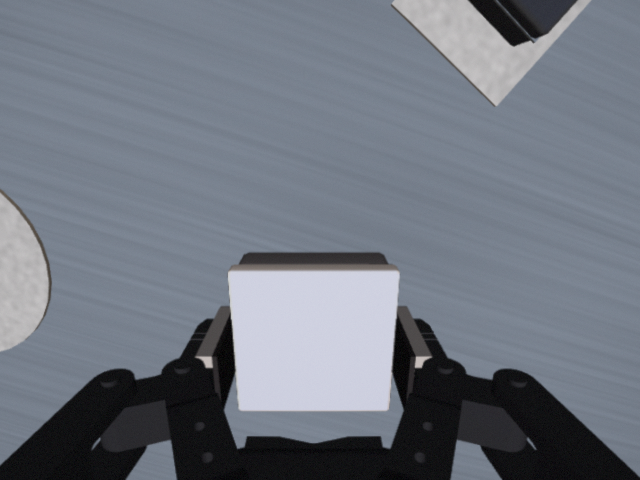

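```bash
python3 -m crank '{"translation":[[0,0,-0.1],[0,0,-0.3],[0,0,-0.6],[0,0.1,-0.9],[0.05,0.4,-1.1],[0.1,0.8,-1.2],[0.2,1.3,-1.2],[0.3,1.9,-1.2],[0.4,2.5,-1.2],[0.5,3.1,-1.2],[0.6,3.7,-1.2],[0.7,4.3,-1.2],[0.8,4.9,-1.2],[0.9,5.4,-1.2],[1.0,5.8,-1.2],[1.05,6.1,-1.1],[1.07,6.25,-1.0],[1.07,6.31,-0.9],[1.07,6.32,-0.8],[1.07,6.32,-0.8]],"angular":[[0,0,0],[0,0,0],[0,0,0.1],[0,0,0.4],[0,0,0.8],[0,0,1.2],[0,0,1.6],[0,0,2.0],[0,0,2.5],[0,0,3.0],[0,0,3.5],[0,0,4.0],[0,0,4.5],[0,0,5.0],[0,0,5.5],[0,0,6.0],[0,0,6.4],[0,0,6.7],[0,0,6.78],[0,0,6.78]]}'
python3 -m crank '{"translation":[[0,0,0.1],[0,0,0.1],[0,0,0.1]],"angular":[[0,0,0],[0,0,0],[0,0,0]]}'
python3 - <<'E'
from h import *
st=read_state();d=snapshot("wrist"); cv2.imwrite("pics/w13.png",d["image"])
E
python3 to.py .617 -.1203 .0082 -22.7
```

```text
time: 18.92
eef_pos: [0.6161, -0.1207, 0.0369]
tool_rot: [0.98, -0.197, -0.0, -0.0]
force: [-0.9, 0.6, -1.3]
finger_gap: 0.0589
time: 19.17
eef_pos: [0.6164, -0.1199, 0.0333]
tool_rot: [0.98, -0.197, -0.0, -0.0]
force: [-1.1, -1.0, -0.7]
finger_gap: 0.059
t [0.016, 0.005, 0.63] a [-0.0, 0.001, 0.004] time 19.22 j [-0.29, 0.73, 1.51, 0.0, 0.9, 1.68]
```

View pics/w13.png

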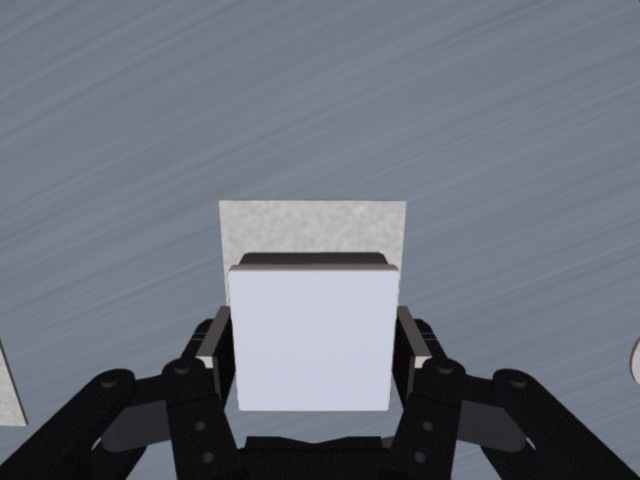

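```bash
python3 - <<'E'
from rectsee import *
rep("sheet far",[[219.5,201],[406.5,201.5]],.002)
z=st["eef_pos"][2]+.0198
rep("dish far",[[229,270],[399,270]],z);rep("dish near",[[238,410],[390,410]],z)
E
```

```text
sheet far tool mm [[43.1, -42.6], [42.8, 43.5]] mid [43.   0.4] edge angle vs tool y deg 0.18 world [[0.6727, -0.0972], [0.6392, -0.1765]]
dish far tool mm [[29.4, -28.5], [29.4, 30.0]] mid [29.4  0.8] edge angle vs tool y deg 0.03 world [[0.6546, -0.105], [0.632, -0.1589]]
dish near tool mm [[-30.1, -29.2], [-30.1, 30.8]] mid [-30.1   0.8] edge angle vs tool y deg 0.06 world [[0.6, -0.0813], [0.5768, -0.1367]]
```

```bash
python3 -m crank '{"translation":[[0.01,0,0.1],[0.01,0,0.25],[0.01,0,0.4],[0.01,0,0.48],[0.01,0,0.53],[0.01,0,0.55],[0.01,0,0.55],[0.01,0,0.55]],"angular":[[0,0,0],[0,0,0],[0,0,0],[0,0,0],[0,0,0],[0,0,0],[0,0,0],[0,0,0]]}'
```

```text
time: 19.93
eef_pos: [0.617, -0.1203, 0.0114]
tool_rot: [0.98, -0.197, 0.0, 0.0]
force: [-0.2, -0.5, 0.0]
finger_gap: 0.0592
```

```bash
python3 -m crank '{"translation":[[0,0,0.02],[0,0,0.05],[0,0,0.07],[0,0,0.08],[0,0,0.08],[0,0,0.08]],"angular":[[0,0,0],[0,0,0],[0,0,0],[0,0,0],[0,0,0],[0,0,0]]}'
```

```text
time: 20.43
eef_pos: [0.6169, -0.1202, 0.0082]
tool_rot: [0.98, -0.197, 0.0, 0.0]
force: [-2.0, -0.4, 4.3]
finger_gap: 0.059
```

```bash
python3 -m crank '{"translation":[[0,0,0],[0,0,0],[0,0,0],[0,0,0],[0,0,0],[0,0,-0.1],[0,0,-0.4],[0,0,-0.8],[0,0,-1.3],[0,0,-1.9],[0,0,-2.5],[0,0,-2.9],[0,0,-3.1],[0,0,-3.1],[0,0,-3.1]],"angular":[[0,0,0],[0,0,0],[0,0,0],[0,0,0],[0,0,0],[0,0,0],[0,0,0],[0,0,0],[0,0,0],[0,0,0],[0,0,0],[0,0,0],[0,0,0],[0,0,0],[0,0,0]]}' -1
python3 to.py .4815 -.1185 .130 -20
python3 - <<'E'
from rectsee import *
im=d["image"]; cv2.imwrite("pics/w14.png",im)
up=cv2.resize(im,None,fx=3,fy=3,interpolation=cv2.INTER_CUBIC);g=cv2.GaussianBlur(up.min(2),(9,9),0);f=lambda c:(c+.5)/3-.5
print("dish",fit(unproj(d,f(blob(g>190,np.array([313,240])*3.)),.028,st),"rect"))
print("sheet",fit(unproj(d,f(blob(g>140,np.array([313,240])*3.)),.002,st),"rect"))
E
```

```text
time: 21.68
eef_pos: [0.6168, -0.1202, 0.1322]
tool_rot: [0.98, -0.197, 0.0, 0.0]
force: [-0.9, -0.3, -0.6]
finger_gap: 0.0852
t [-3.137, 1.266, 0.054] a [-0.0, -0.003, -0.452] time 21.68 j [-0.29, 0.6, 1.45, -0.0, 1.09, 1.68]
dish [ 615.9 -120.4  615.5 -121.    61.4   58.9   67.3]
sheet [ 616.7 -120.   616.7 -120.    87.2   87.1   67. ]
```

View pics/w14.png

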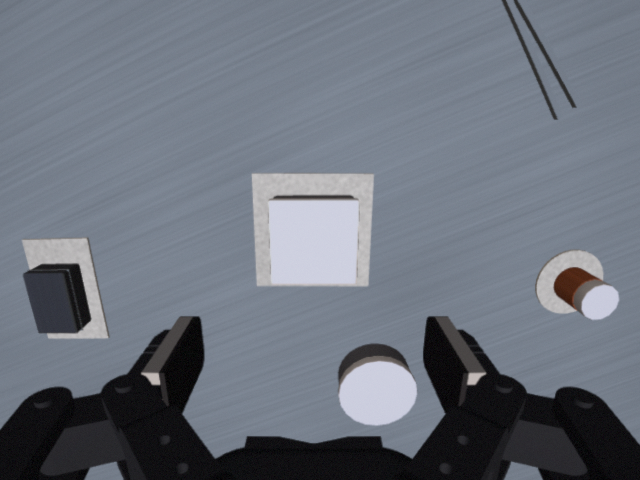

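```bash
python3 -m crank '{"translation":[[-0.2,0.05,0],[-0.5,0.2,0],[-0.9,0.35,0],[-1.3,0.5,0],[-1.7,0.65,0],[-2.1,0.85,0],[-2.5,1.0,0],[-2.8,1.1,0],[-3.0,1.2,0],[-3.1,1.25,0.05],[-3.14,1.27,0.05],[-3.14,1.27,0.05],[-3.14,1.27,0.05]],"angular":[[0,0,-0.3],[0,0,-0.6],[0,0,-1.0],[0,0,-1.4],[0,0,-1.8],[0,0,-2.2],[0,0,-2.6],[0,0,-3.0],[0,0,-3.4],[0,0,-3.7],[0,0,-3.78],[0,0,-3.78],[0,0,-3.78]]}' -1
python3 - <<'E'
from rectsee import *
im=d["image"]; cv2.imwrite("pics/w15.png",im)
up=cv2.resize(im,None,fx=3,fy=3,interpolation=cv2.INTER_CUBIC);g=cv2.GaussianBlur(up.min(2),(9,9),0);f=lambda c:(c+.5)/3-.5
print("dish",fit(unproj(d,f(blob(g>190,np.array([313,240])*3.)),.026,st),"c"))
E
python3 to.py .4813 -.1188 .005 0
```

```text
time: 22.82
eef_pos: [0.4814, -0.1186, 0.1296]
tool_rot: [1.0, -0.001, -0.0, -0.0]
force: [0.2, -0.1, 0.9]
finger_gap: 0.0854
dish [ 481.5 -118.9   59.9   60. ]
t [-0.008, 0.005, 3.119] a [-0.001, 0.003, -0.015] time 22.87 j [-0.36, 0.45, 1.78, 0.0, 0.91, 1.21]
```

View pics/w15.png

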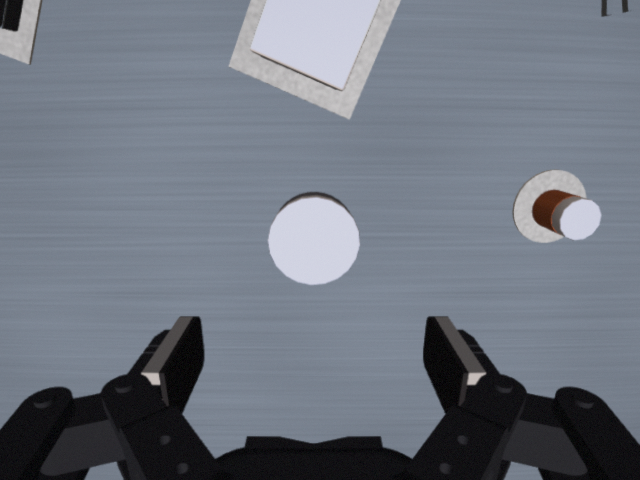

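The round dish is centred at (313,240), between the fingers. I'll descend and grip it.

```bash
python3 -m crank '{"translation":[[0,0,0.3],[0,0,0.8],[0,0,1.4],[0,0,2.0],[0,0,2.5],[0,0,2.8],[0,0,3.0],[0,0,3.1],[0,0,3.12],[0,0,3.12]],"angular":[[0,0,0],[0,0,0],[0,0,0],[0,0,0],[0,0,0],[0,0,0],[0,0,0],[0,0,0],[0,0,0],[0,0,0]]}' -1
python3 -m crank '{"translation":[[0,0,0],[0,0,0],[0,0,0],[0,0,0],[0,0,0],[0,0,0],[0,0,0]],"angular":[[0,0,0],[0,0,0],[0,0,0],[0,0,0],[0,0,0],[0,0,0],[0,0,0]]}' 1 40
python3 - <<'E'
from h import *
d=snapshot("wrist"); cv2.imwrite("pics/w16.png",d["image"])
E
python3 to.py .4708 .2625 .0375 24
```

```text
time: 23.7
eef_pos: [0.4817, -0.1187, 0.0055]
tool_rot: [1.0, -0.0, 0.0, 0.0]
force: [-0.0, -0.9, 0.0]
finger_gap: 0.0856
time: 24.28
eef_pos: [0.4819, -0.1187, 0.0062]
tool_rot: [1.0, -0.0, 0.001, 0.0]
force: [-0.9, 0.9, 11.3]
finger_gap: 0.0598
t [-0.281, -9.53, -0.786] a [0.007, -0.012, -4.006] time 24.33 j [-0.36, 0.67, 1.87, 0.0, 0.6, 1.21]
```

View pics/w16.png

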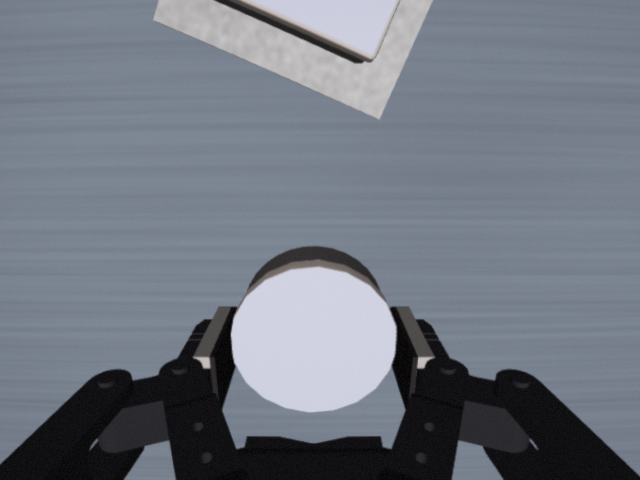

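```bash
python3 -m crank '{"translation":[[0,0,-0.1],[0,0,-0.3],[0,0,-0.6],[0,-0.1,-0.9],[0,-0.4,-1.1],[0,-0.8,-1.2],[-0.05,-1.3,-1.2],[-0.1,-1.9,-1.2],[-0.1,-2.5,-1.2],[-0.1,-3.1,-1.2],[-0.1,-3.8,-1.2],[-0.15,-4.5,-1.2],[-0.15,-5.2,-1.2],[-0.2,-5.9,-1.2],[-0.2,-6.6,-1.2],[-0.2,-7.2,-1.2],[-0.25,-7.8,-1.2],[-0.25,-8.3,-1.1],[-0.25,-8.7,-1.0],[-0.28,-9.0,-0.9]],"angular":[[0,0,0],[0,0,0],[0,0,0],[0,0,-0.1],[0,0,-0.3],[0,0,-0.5],[0,0,-0.7],[0,0,-0.9],[0,0,-1.2],[0,0,-1.4],[0,0,-1.7],[0,0,-2.0],[0,0,-2.3],[0,0,-2.6],[0,0,-2.9],[0,0,-3.2],[0,0,-3.4],[0,0,-3.6],[0,0,-3.8],[0,0,-3.9]]}'
python3 to.py .4708 .2625 .0375 24
```

```text
time: 26.0
eef_pos: [0.47, 0.2435, 0.0416]
tool_rot: [0.979, 0.204, 0.0, -0.0]
force: [0.1, 0.7, -1.0]
finger_gap: 0.0605
t [0.207, -0.429, 0.104] a [-0.001, -0.008, -0.076] time 26.0 j [0.37, 0.63, 1.77, 0.0, 0.75, 1.52]
```

```bash
python3 -m crank '{"translation":[[0.1,-0.2,0.05],[0.18,-0.35,0.1],[0.2,-0.42,0.1],[0.21,-0.43,0.1],[0.21,-0.43,0.1],[0.21,-0.43,0.1]],"angular":[[0,0,0],[0,0,0],[0,0,-0.07],[0,0,-0.07],[0,0,-0.07],[0,0,-0.07]]}'
python3 to.py .4708 .2625 .0115 24
python3 - <<'E'
from h import *
d=snapshot("wrist"); cv2.imwrite("pics/w17.png",d["image"])
E
```

```text
time: 26.5
eef_pos: [0.4714, 0.2599, 0.0374]
tool_rot: [0.979, 0.206, -0.0, 0.0]
force: [0.2, -0.9, -0.8]
finger_gap: 0.0603
t [0.013, -0.064, 0.648] a [0.001, 0.001, -0.042] time 26.5 j [0.39, 0.64, 1.74, -0.0, 0.75, 1.55]
```

View pics/w17.png

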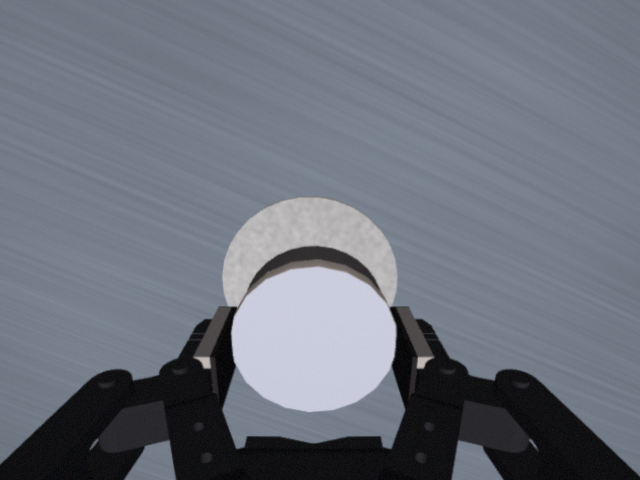

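```bash
python3 -m crank '{"translation":[[0,-0.06,0],[0.01,-0.06,0.1],[0.01,-0.06,0.25],[0.01,-0.06,0.4],[0.01,-0.06,0.5],[0.01,-0.06,0.56],[0.01,-0.06,0.58],[0.01,-0.06,0.58],[0.01,-0.06,0.58]],"angular":[[0,0,0],[0,0,0],[0,0,0],[0,0,0],[0,0,0],[0,0,0],[0,0,0],[0,0,0],[0,0,0]]}'
python3 to.py .4708 .2625 .0082 24
python3 - <<'E'
from rectsee import *
im=d["image"]; cv2.imwrite("pics/w18.png",im)
up=cv2.resize(im,None,fx=3,fy=3,interpolation=cv2.INTER_CUBIC);g=cv2.GaussianBlur(up.min(2),(9,9),0);f=lambda c:(c+.5)/3-.5
p=f(blob(g>120,np.array([313,260])*3.)); p=p[(p[:,1]<300)]
m=(p[:,1]<258)|(p[:,0]<232)|(p[:,0]>397)
print("sheet",fit(unproj(d,p[m],.002,st),"c"),m.sum())
c=f(blob(g>195,np.array([313,340])*3.)); print("dish",fit(unproj(d,c,st["eef_pos"][2]+.0198,st),"c"))
E
```

```text
time: 27.3
eef_pos: [0.4708, 0.2629, 0.0141]
tool_rot: [0.979, 0.206, 0.0, -0.0]
force: [0.4, -0.3, -1.8]
finger_gap: 0.0603
t [-0.003, 0.009, 0.148] a [-0.0, -0.001, -0.035] time 27.3 j [0.4, 0.68, 1.75, 0.0, 0.7, 1.55]
sheet [489.5 274.3  49.8 167.9] 7436
dish [470.7 263.1  59.7  60.1]
```

View pics/w18.png

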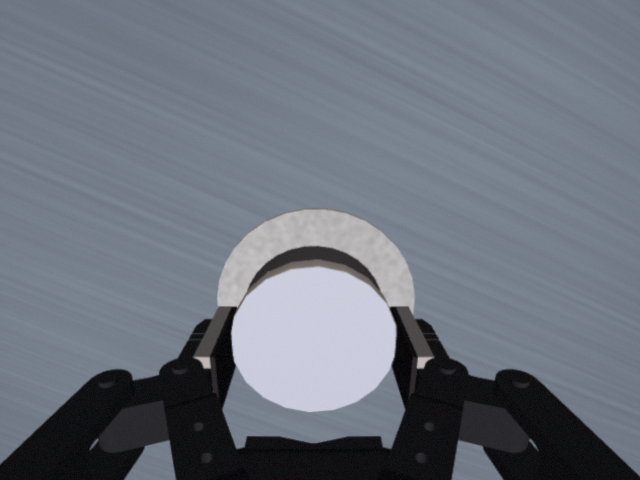

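```bash
python3 -m crank '{"translation":[[0,0.01,0.04],[0,0.015,0.08],[0,0.015,0.11],[0,0.015,0.13],[0,0.015,0.145],[0,0.015,0.15],[0,0.015,0.15],[0,0.015,0.15]],"angular":[[0,0,0],[0,0,0],[0,0,0],[0,0,0],[0,0,0],[0,0,0],[0,0,0],[0,0,0]]}'
```

```text
time: 28.02
eef_pos: [0.4709, 0.2623, 0.0083]
tool_rot: [0.979, 0.206, 0.0, -0.0]
force: [-1.5, -0.2, 6.1]
finger_gap: 0.0601
```

```bash
python3 -m crank '{"translation":[[0,0,0],[0,0,0],[0,0,0],[0,0,0],[0,0,0],[0,0,-0.1],[0,0,-0.4],[0,0,-0.8],[0,0,-1.3],[0,0,-1.9],[0,0,-2.5],[0,0,-3.1],[0,0,-3.6],[0,0,-4.0],[0,0,-4.2],[0,0,-4.2]],"angular":[[0,0,0],[0,0,0],[0,0,0],[0,0,0],[0,0,0],[0,0,0],[0,0,0],[0,0,0],[0,0,0],[0,0,0],[0,0,0],[0,0,0],[0,0,0],[0,0,0],[0,0,0],[0,0,0]]}' -1
python3 - <<'E'
from rectsee import *
im=d["image"]; cv2.imwrite("pics/w19.png",im); cv2.imwrite("pics/t19.png",snapshot("top")["image"]);
cv2.imwrite("pics/s19.png",snapshot("scene")["image"])
up=cv2.resize(im,None,fx=3,fy=3,interpolation=cv2.INTER_CUBIC);g=cv2.GaussianBlur(up.min(2),(9,9),0);f=lambda c:(c+.5)/3-.5
print("dish",fit(unproj(d,f(blob(g>190,np.array([313,230])*3.)),.028,st),"c"))
print("sheet",fit(unproj(d,f(blob(g>140,np.array([313,230])*3.)),.002,st),"c"))
E
```

```text
time: 29.35
eef_pos: [0.4716, 0.2626, 0.1777]
tool_rot: [0.979, 0.206, 0.001, -0.0]
force: [-0.4, -0.3, 0.5]
finger_gap: 0.0853
dish [469.2 264.   61.5  73.2]
sheet [470.4 261.9  88.7  88.7]
```

View pics/w19.png

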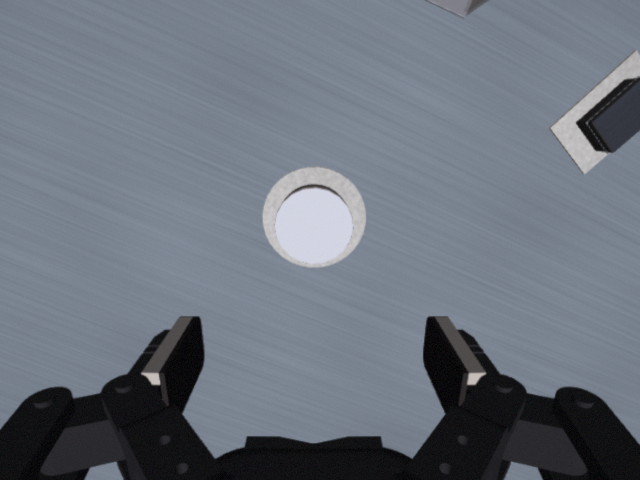

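View pics/t19.png

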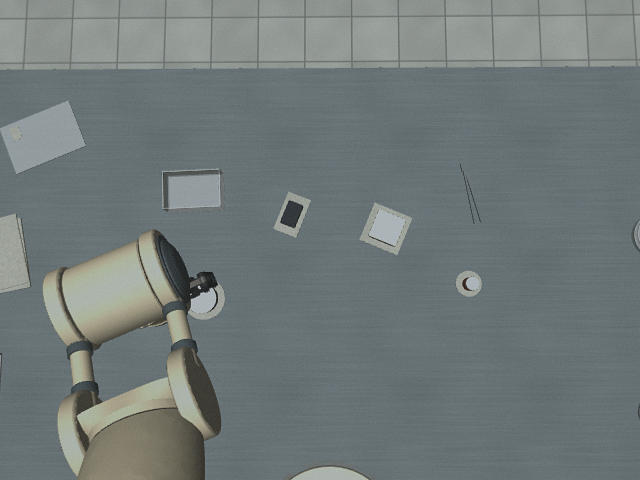

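View pics/s19.png

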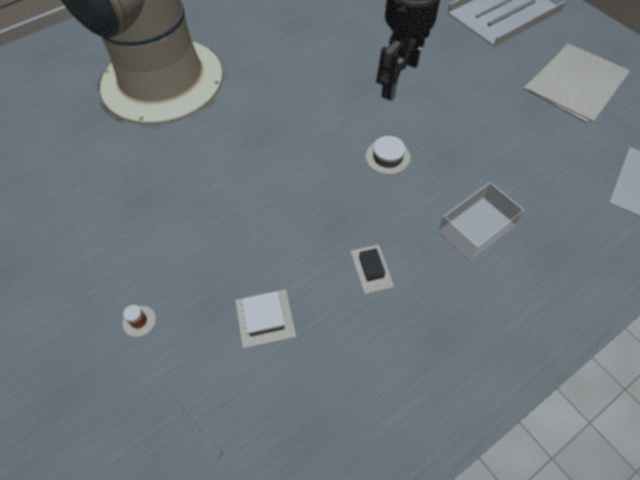

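The wrist view shows the round dish at (314,227) on its sheet (315,217). The top view shows the case, square dish and jar on theirs, with the tub at (192,189) and forceps at (470,194) unmoved. Now a numeric check of every piece.

```bash
python3 - <<'E'
from rectsee import *
f4=lambda c,k:(c+.5)/k-.5
def U(im,k): return cv2.resize(im,None,fx=k,fy=k,interpolation=cv2.INTER_CUBIC)
def B(x): return cv2.GaussianBlur(x,(9,9),0)
up=U(d["image"],3);g=B(up.min(2))
for th in (200,205,210):
    c=cv2.convexHull(blob(g>th,np.array([313,230])*3.))[:,0]; print("rdish",th,fit(unproj(d,f4(c,3),.028,st),"c"))
print("rsheet",fit(unproj(d,f4(blob(g>150,np.array([313,225])*3.),3),.002,st),"c"))
t=snapshot("top"); up=U(t["image"],4); g=B(up.min(2)); mx=B(up.max(2))
m=lambda mk,p,z,k:fit(unproj(t,f4(blob(mk,np.array(p)*4.,300),4),z),k)
print("case",m(mx<105,(292,214),.024,"rect")); print("RE",m(g>140,(292,214),.002,"rect"))
print("sq",m(g>168,(387,228),.028,"rect")); print("SQ",m(g>135,(386,229),.002,"rect"))
for th in (160,166,170): print("jar",m(g>th,(470,283),.036,"c"))
print("RS",m(g>135,(469,284),.002,"c"))
cv2.imwrite("pics/c19.png",np.hstack([U(t["image"][190:270,270:350],4),U(t["image"][245:325,430:510],4)]))
E
```

```text
rdish 200 [469.9 262.   60.7  60.9]
rdish 205 [470.2 262.1  59.7  59.9]Traceback (most recent call last):
  File "<stdin>", line 7, in <module>
  File "h.py", line 28, in blob
    return best[1].reshape(-1,2)
           ~~~~^^^
TypeError: 'NoneType' object is not subscriptable
```

```bash
python3 - <<'E'
from h import *
f4=lambda c,k:(c+.5)/k-.5
def U(im,k): return cv2.resize(im,None,fx=k,fy=k,interpolation=cv2.INTER_CUBIC)
def B(x): return cv2.GaussianBlur(x,(9,9),0)
t=snapshot("top"); up=U(t["image"],4); g=B(up.min(2)); mx=B(up.max(2))
def m(n,mk,p,z,k):
    try: print(n,fit(unproj(t,f4(blob(mk,np.array(p)*4.,300),4),z),k))
    except Exception as e: print(n,"no")
m("case",mx<105,(292,214),.024,"rect"); m("RE",g>140,(292,214),.002,"rect")
m("sq",g>165,(387,228),.028,"rect"); m("SQ",g>135,(386,229),.002,"rect")
for th in (160,166,170): m("jar",g>th,(470,283),.036,"c")
m("RS",g>135,(469,284),.002,"c")
cv2.imwrite("pics/c19.png",np.hstack([U(t["image"][190:270,270:350],4),U(t["image"][245:325,430:510],4)]))
E
```

```text
case [645.6  77.6 645.6  77.6  52.3  34.5 -22. ]
RE [648.4  78.3 648.4  78.2  85.5  51.5 -21.6]
sq [ 616.8 -120.8  617.  -120.7   59.1   58.4   67.5]
SQ [ 617.7 -120.4  617.5 -120.3   86.4   86.2  -22.8]
jar [ 500.8 -292.8   25.3   26.7]
jar [ 500.7 -292.2   24.3   24.9]
jar [ 500.4 -291.6   22.7   23.8]
RS [ 501.5 -291.6   52.3   53. ]
```

View pics/c19.png

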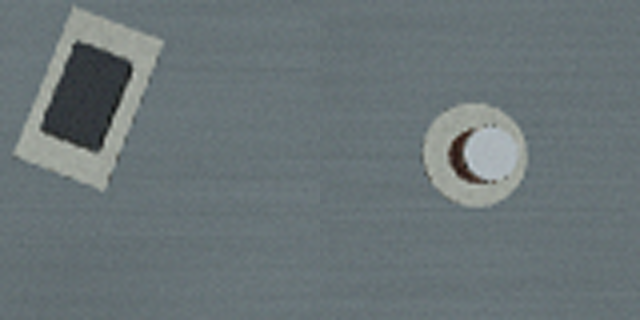

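```bash
python3 -c "
from station import *
print(hand_in(), read_state()['time'])"
```

```text
the job is handed in; nothing more can be done
the job is handed in; nothing more can be done
```

All four pieces now stand on their own sheets, and I handed the job in at about 30 s of the 109 s. I moved the jar first, then the steel case, the square dish and the round dish. Each was lowered until it touched at 4–10 N, then released. The gripper ended about 18 cm above the bench, touching nothing.

| Piece | Offset from sheet centre | Alignment with sheet |
|---|---|---|
| Square dish | about 1 mm | within 0.5° |
| Round dish | under 1 mm | – |
| Jar | about 1 mm | – |
| Steel case | about 1 mm (wrist view) | within about 0.5° |

- **Case disagreement:** the last top view put the case about 2.8 mm off centre. That outline measured 52 x 34 mm, so it includes the case's visible side faces. I took about 1.5 mm of the 2.8 mm as real and left it. The wrist view was taken just after release.
- **Failed measurements:** two fits gave unusable numbers. One was the large round sheet while the dish was still held over it, and the other was the first fit of the round dish after release. I redid the dish fit with other settings; the last usable fit of that sheet touched the dish's outline.
- **Tub and forceps:** they looked unmoved in the last top view, but I did not measure them.

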